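# Clear the packaging waste off the kitchen shelf into the hanging bin

## Robot

A 7-joint arm with a two-finger parallel gripper is mounted at the origin on the work surface. World frame = base frame: x ahead of the robot, y to its left, z up, the work surface at z = 0. Lengths are in m, angles in rad, forces in N, time in s.
With the tool pointing down it reaches from about 0.4 to 0.925 m from the base axis. Payload 5.6 kg.
Tool frame: the origin (TCP) lies between the finger pads; the fingertips stand 25 mm ahead of it and the grasp point (between the pads) lies 6 mm ahead of it; z points along the fingers, x is the direction in which the jaws open and shut, and the axes are right-handed (so a half turn about z gives the same grasp; the last joint's range is limited). The gripper opens to 85 mm and grips with 20 to 120 N. Pads are 22 mm wide; open, the fingers measure 114 mm over their backs; the gripper's body (76 mm by 85 mm) begins 54 mm behind the grasp point. The pads swing forward as they close: fully open they stand 13 mm farther back than shut.
Start: joints at [-1.282, 0.468, -0.012, 1.603, 0.006, 1.071, -0.056], TCP at [0.212, 0.615, 0.256] pointing down, gripper open.
Joint ranges: [-2.53, 2.53], [-0.31, 2.02], [-1.57, 1.55], [0.28, 2.44], [-1.29, 4.43], [0.15, 1.84], [-2.92, 2.92]. Speed limits (rad/s): [2.57, 2.57, 3.14, 3.14, 3.14, 3.14, 3.14].

## Interface

Orientations are given as a unit quaternion [x, y, z, w].
In Python, from station import arm gives the robot as it stands.
- The arm moves only by the tool move_arm, never from a script. Its argument "targets" is one flat list of numbers, 7 for each row, row after row: the opening in per cent of the stroke, from 0 (shut) to 100 (fully open), then the shift along the tool's x, y, z in m, then the turn, a rotation vector about the tool's x, y, z in rad. A call has 1 to 8 rows; each row is the pose to reach, as a shift and turn from the pose commanded when the call began, along the tool's axes at that moment; what a row does not reach only later rows make up. A row lasts 1/8 s, in which the tool goes at most 62.5 mm and 10.7 degrees, less where a joint would pass 70% of its speed; a pose out of reach is approached as far as the arm can. A call with a gripper value outside its range is refused whole. The fingers move at their own pace and stop on an object; "grip_force" is the grip in N (left out, the last holds). Time passes only in rows, so rows that repeat a pose let the fingers close. It gives the time, the measured TCP pose, the force and the opening at its end, in the units of the state.
- arm.state(): the state, without advancing time (a new reading comes with each control period).
- arm.grab_frame(name): name is "scene" or "top"; returns a dict with "image" (420x560x3 uint8, red, green, blue), "intrinsics" (3x3 intrinsics, pixels), "T" (4x4, takes a point from camera to world coordinates). Camera axes: x right, y down, z forward; pixel columns grow to the right and rows downward; lengths in m; the calibration is good to about 2 mm. A picture is of the moment at which its call begins. There is no depth.
- arm.close_job(): hands the job in, once; it reports no verdict.
Trained networks look in a picture, given as the dict that the camera call returned (one of the last four; its "shot" number tells which), for a name from the list of things; names that differ only in an ending like _2 or _b are one class to them, and where a whole thing is asked for, a point or a joint stands for the part that bears it (a point fixed in the world has none). Each returns a list of dicts, best first, with "conf" (0 to 1); they miss things now and then, are a little off and sometimes report something else, mostly with a low value. They report only what shows in the picture. A call takes as long as a camera call.
- arm.spot_in(picture, query): "at" ([x, y, z] in m, in the coordinates of the camera as it stood for that picture, good to about 4 mm: the middle of the surface that is visible of it).
- arm.silhouettes(picture, query): "pixels" (420x560 bool, what is visible of it).
- arm.place_of(picture, query): "at" ([x, y, z] in m, in the coordinates of the camera as it stood for that picture, good to about 4 mm: a listed point, or the origin of a listed thing).
The state is a dict: "clock": time; "joints": joint angles; "joint_vel": joint speeds; "joint_torque": joint torques, N m; "position": TCP position; "tool_rot": TCP orientation; "contact_force": force on the tool from outside, world axes, zero at the start; "wrist_torque": the same for the moment, N m; "finger_gap": opening from 0.0 (shut) to 1.0 (fully open).
Only numpy, scipy, OpenCV 4.12 (cv2) and the standard library are available. Lean on these libraries where they do the work, as an engineer would, in place of code of your own. Each camera call takes 0.05 s, during which the arm holds its last target.

## Task

Clear the rubbish off the oak shelf into the waste bin that hangs from the shelf's front edge: the empty egg carton, the cardboard roll core and the ball of crumpled paper all go in. The carton is too wide for a gripper but can simply be slid off the edge into the bin; the others may be pushed or carried. Leave the bottles, the egg cup and the brush holder standing where they are.

Things in the scene. Friction and masses are not known exactly. Their poses are not given: they have to be found in the camera images.
- bin: Open grey plastic waste bin hung on the oak shelf's front edge (straight, parallel to y, the edge farthest from the robot). Mouth inside 180 (x) by 300 mm (y), 160 deep, wall 3. Origin: mouth centre at rim height; x away from the shelf, z up. The rim is 6 mm below the shelf top; the near wall stands against the shelf's edge, which is at x = -94 mm here. Fixed; its place along y varies.
- egg_carton: Empty, shut six-egg carton of grey moulded pulp, about 45 g, flat on the shelf in front of the bin. 105 (its x) by 155 mm (its y), 68 high. Origin: its centre, 34 mm above its underside. Widest at the flange, 34 to 38 mm above the underside; it tapers to 90 by 138 at the bottom, 88 by 136 at the lid's top. At first its x axis points to the shelf's front edge within 0.35 rad. Rigid.
- roll_core: Brown cardboard core of a used-up paper roll: an open tube pressed slightly oval, so it does not roll by itself. 110 mm long (its x), 52 wide (its y), 38 high (its z), wall 3, 15 g, rigid. Lies on the shelf to one side of the carton, its x axis within 0.8 rad of the way to the shelf's front edge. Origin: its centre, 19 mm above its underside.
- paper_ball: Crumpled ball of white baking paper, stiff, 57 to 65 mm across, with a flat spot on which it sits, 20 g. Lies on the shelf on the other side of the carton. Origin: its centre, 29 mm above the shelf.
- bottle0: Closed translucent polypropylene baby bottle with white collar and domed cap, standing, 62 mm across, 165 mm high. Origin: centre of its underside. Leave standing.
- bottle1: Another such bottle. Leave standing.
- bottle2: Another such bottle. Leave standing.
- egg_cup: White ceramic egg cup on a foot, 49 mm across, 62 mm high, standing near the shelf's edge beside the carton's way. Origin: centre of its underside. Leave standing.
- brush_holder: Green plastic bottle-brush holder, 82 mm across and 115 mm high, with the brush in it reaching 244 mm. Origin: centre of its underside. Leave standing.

How it is judged:
By the outcome, as a careful person would: the job done as asked, in the order asked, and still so for the second after the job is handed in, with the robot touching nothing.
It also fails if it takes over 61 s, if anything falls off the work surface, if the arm or the gripper's body presses on something with over 40 N, if the wrist force passes 120 N, or if a joint passes its speed limit or range.

## Working session

There is one attempt and no reset: what is moved stays moved. The work goes in short steps, Python scripts to look and compute and a tool call to move; the robot and the scene stay as the last step left them, time stands still between calls to the robot, and variables do not carry over. Pictures are saved under pics/ and viewed, and the job is handed in when it is done.

Besides the shell and the picture viewer there is one more tool, called as name(argument=value, ...), one argument or row to a line, values as JSON. move_arm: Moves the arm, as the interface text tells. Its arguments: {"type":"object","properties":{"targets":{"type":"array","items":{"type":"number"}},"grip_force":{"type":"number"}},"required":["targets"]}

```bash
ls; mkdir -p pics; cat > h.py <<'E'
import numpy as np, cv2
from station import arm
def save(f,n): cv2.imwrite('pics/'+n+'.png',cv2.cvtColor(f['image'],cv2.COLOR_RGB2BGR))
def w(f,p): return (f['T']@np.r_[p,1])[:3]
def proj(f,P):
    q=np.linalg.inv(f['T'])@np.r_[P,1]; q=f['intrinsics']@q[:3]; return q[:2]/q[2]
def ray(f,u,v,z):
    d=f['T'][:3,:3]@np.linalg.solve(f['intrinsics'],[u,v,1]); o=f['T'][:3,3]
    return o+d*(z-o[2])/d[2]
E
python3 - <<'E'
from h import *
np.set_printoptions(precision=4,suppress=True)
s=arm.state(); print(s)
for c in ['scene','top']:
    f=arm.grab_frame(c); save(f,c+'0'); print(c,f['T'])
    for n in 'bin egg_carton roll_core paper_ball bottle0 egg_cup brush_holder'.split():
        for r in arm.place_of(f,n): print(n,w(f,r['at']),round(r['conf'],2))
E
```

```text
pics
{'clock': 0.0, 'joints': array([-1.282 ,  0.4683, -0.0116,  1.6037,  0.006 ,  1.0714, -0.0563]), 'joint_vel': array([ 0.0011,  0.0011,  0.0017, -0.0006,  0.    ,  0.0004, -0.0011]), 'joint_torque': array([  0.0004, -53.2384,   0.0215, -25.1305,   0.0114,   0.008 ,
        -0.    ]), 'position': array([0.2116, 0.614 , 0.2553]), 'tool_rot': array([ 0.8142,  0.5806, -0.0007,  0.0006]), 'contact_force': array([ 0.0903, -0.0489,  0.2016]), 'wrist_torque': array([0.0315, 0.0358, 0.0664]), 'finger_gap': 1.0015369401427878}
scene [[ 0.8583  0.4348 -0.2726  0.8947]
 [ 0.5132 -0.7232  0.4622 -0.5922]
 [ 0.0038 -0.5366 -0.8438  1.1659]
 [ 0.      0.      0.      1.    ]]
bin [ 0.734  -0.015  -0.0046] 0.82
egg_carton [ 0.5482 -0.0125  0.0333] 0.65
roll_core [0.5156 0.2585 0.0243] 0.73
paper_ball [ 0.5158 -0.3219  0.0302] 0.83
bottle0 [0.361  0.1553 0.002 ] 0.98
bottle0 [ 0.5829 -0.4481 -0.0014] 0.93
bottle0 [ 0.3674 -0.1825  0.0012] 0.68
egg_cup [0.6103 0.1665 0.0001] 0.88
brush_holder [ 0.5864  0.4167 -0.0019] 0.87
top [[-0.0222 -0.9964  0.0823  0.4197]
 [-0.9997  0.0225  0.0031  0.0237]
 [-0.0049 -0.0823 -0.9966  1.5037]
 [ 0.      0.      0.      1.    ]]
bin [ 0.548  -0.0142  0.0336] 0.59
bin [ 0.7377 -0.0171 -0.0042] 0.57
egg_carton [ 0.5475 -0.0145  0.0318] 0.79
roll_core [0.523  0.2584 0.0183] 0.71
paper_ball [ 0.5135 -0.3248  0.0317] 0.66
bottle0 [ 0.3698 -0.1855 -0.0043] 0.94
bottle0 [ 0.5859 -0.4458  0.0006] 0.71
bottle0 [ 0.3614  0.1552 -0.0008] 0.64
egg_cup [0.6116 0.1683 0.0022] 0.69
brush_holder [0.5891 0.4241 0.0042] 0.95
```

View pics/top0.png

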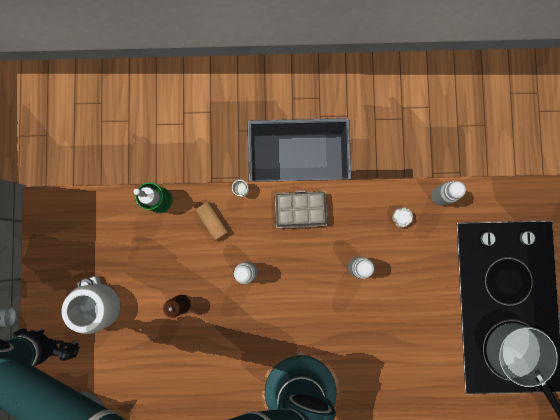

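View pics/scene0.png

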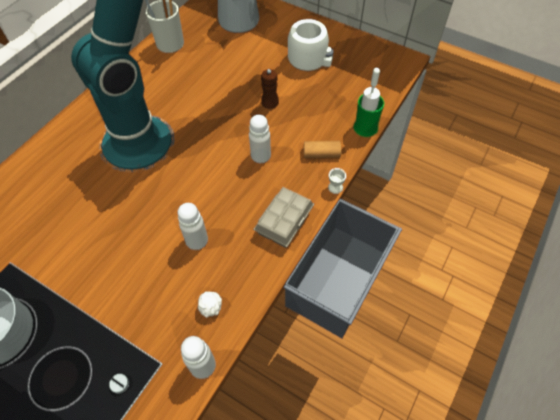

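```bash
python3 - <<'E'
from h import *
f=arm.grab_frame('top')
for n,z in [('egg_carton',.036),('roll_core',.019)]:
    r=arm.silhouettes(f,n)[0]; m=r['pixels'].astype(np.uint8)
    c=max(cv2.findContours(m,0,2)[0],key=cv2.contourArea)
    b=cv2.boxPoints(cv2.minAreaRect(c)); P=np.array([ray(f,*q,z) for q in b])
    print(n,r['conf'],P.round(3).tolist(),P.mean(0).round(3))
    for i in range(4):
        d=P[(i+1)%4]-P[i]; print(np.linalg.norm(d).round(3),np.degrees(np.arctan2(d[1],d[0])).round(1))
from scipy.spatial.transform import Rotation as R
s=arm.state(); M=R.from_quat(s['tool_rot']).as_matrix(); print(M.round(3))
E
```

```text
egg_carton 0.74 [[0.603, 0.062, 0.036], [0.6, -0.092, 0.036], [0.491, -0.089, 0.036], [0.494, 0.064, 0.036]] [ 0.547 -0.014  0.036]
0.154 -91.3
0.109 178.3
0.154 88.7
0.109 -1.2
roll_core 0.85 [[0.553, 0.313, 0.019], [0.582, 0.267, 0.019], [0.483, 0.205, 0.019], [0.454, 0.251, 0.019]] [0.518 0.259 0.019]
0.054 -57.9
0.117 -147.8
0.054 121.9
0.117 32.3
[[ 0.326  0.945  0.   ]
 [ 0.945 -0.326  0.   ]
 [ 0.     0.    -1.   ]]
```

The top view shows the carton at px (301,209) squarely in front of the bin (298,150). The roll is at (212,221), the ball at (403,217), the egg cup at (240,188) and the brush holder at (152,197). The networks agree with this. I'll start with the carton and push it straight along +x.

move_arm(
  targets=[50,-0.04,0.03,-0.01,0,0,-0.17,50,-0.085,0.067,-0.02,0,0,-0.333,50,-0.13,0.102,-0.02,0,0,-0.333,50,-0.175,0.137,-0.02,0,0,-0.333,50,-0.22,0.173,-0.02,0,0,-0.333,50,-0.265,0.208,-0.02,0,0,-0.333,50,-0.31,0.244,-0.02,0,0,-0.333,50,-0.355,0.279,-0.02,0,0,-0.333],
)

```text
clock: 1.95
position: [0.3604, 0.1862, 0.2767]
tool_rot: [0.707, 0.708, 0.001, 0.0]
contact_force: [0.3, 0.3, -0.1]
finger_gap: 0.502
```

move_arm(
  targets=[50,-0.05,0.018,0,0,0,0,50,-0.1,0.035,0,0,0,0,50,-0.15,0.052,0,0,0,0,50,-0.2,0.067,0.02,0,0,0,50,-0.2,0.067,0.07,0,0,0,50,-0.2,0.067,0.12,0,0,0,50,-0.2,0.067,0.17,0,0,0,50,-0.2,0.067,0.19,0,0,0],
)

```text
clock: 2.95
position: [0.4257, -0.0121, 0.084]
tool_rot: [0.707, 0.707, -0.002, -0.001]
contact_force: [0.3, 0.1, 0.1]
finger_gap: 0.505
```

```bash
python3 - <<'E'
from h import *
s=arm.state(); print(s['position'],s['clock'],s['finger_gap'])
f=arm.grab_frame('scene'); save(f,'s1')
E
```

```text
[ 0.42566232 -0.01206529  0.08400102] 2.95 0.504856132856225
```

View pics/s1.png

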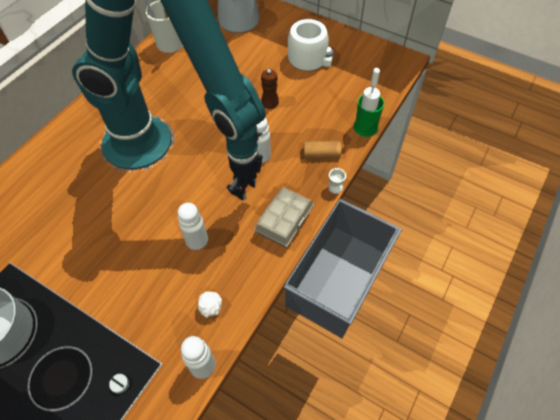

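move_arm(
  targets=[50,0,0,0.038,0,0,0,50,0,0.02,0.039,0,0,0,50,0,0.04,0.039,0,0,0,50,0,0.06,0.039,0,0,0,50,0,0.08,0.039,0,0,0,50,0,0.1,0.039,0,0,0,50,0,0.12,0.039,0,0,0,50,0,0.14,0.039,0,0,0],
)

```text
clock: 4.0
position: [0.5683, -0.0116, 0.0483]
tool_rot: [0.707, 0.708, 0.0, 0.0]
contact_force: [-1.4, 0.0, 0.2]
finger_gap: 0.498
```

```bash
python3 - <<'E'
from h import *
s=arm.state(); print(s['position'],s['clock'],s['contact_force'])
f=arm.grab_frame('scene'); save(f,'s2')
E
```

```text
[ 0.56830725 -0.01160573  0.04828746] 4.0 [-1.44648989  0.02719466  0.22267584]
```

View pics/s2.png

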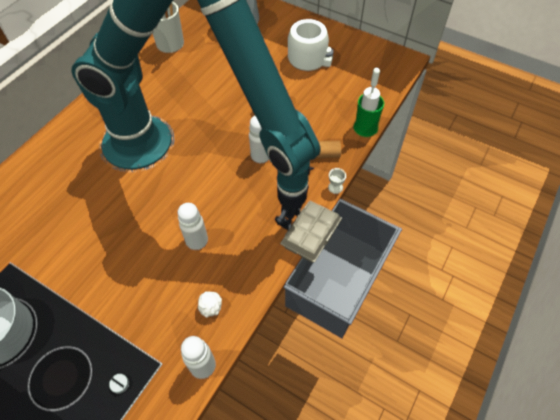

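The carton is sliding straight and now overhangs the bin, so I'll keep pushing.

move_arm(
  targets=[50,0,0.02,0,0,0,0,50,0,0.04,0,0,0,0,50,0,0.055,0,0,0,0,50,0,0.07,0,0,0,0,50,0,0.085,0,0,0,0,50,0,0.1,0,0,0,0,50,0,0.11,0,0,0,0,50,0,0.11,0,0,0,0],
)

```text
clock: 5.05
position: [0.6775, -0.0116, 0.0476]
tool_rot: [0.707, 0.708, 0.0, 0.0]
contact_force: [-1.1, -1.1, -0.9]
finger_gap: 0.502
```

```bash
python3 - <<'E'
from h import *
s=arm.state(); print(s['position'],s['clock'],s['contact_force'])
f=arm.grab_frame('scene'); save(f,'s3')
E
```

```text
[ 0.67747069 -0.01156638  0.04761226] 5.05 [-1.10419482 -1.06786132 -0.93418398]
```

View pics/s3.png

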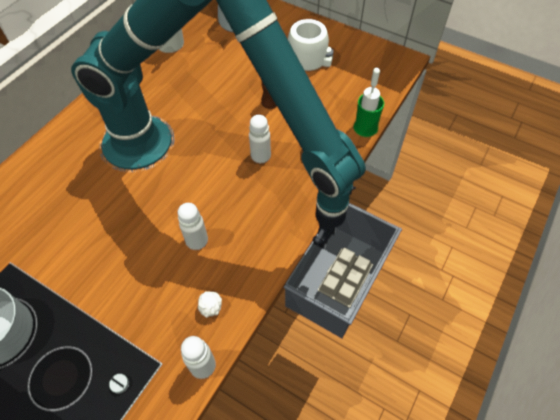

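The carton lies flat in the bin at px (347,275). Next I'll lift and go over the roll core.

move_arm(
  targets=[80,0,0,-0.055,0,0,0,100,0,0,-0.11,0,0,0,100,0.03,-0.02,-0.15,0,0,-0.1,100,0.08,-0.05,-0.15,0,0,-0.25,100,0.13,-0.08,-0.15,0,0,-0.4,100,0.18,-0.11,-0.15,0,0,-0.56,100,0.23,-0.14,-0.15,0,0,-0.56,100,0.27,-0.158,-0.15,0,0,-0.56],
)

```text
clock: 6.1
position: [0.5163, 0.26, 0.1975]
tool_rot: [0.483, 0.876, -0.0, -0.001]
contact_force: [0.6, 0.5, 0.6]
finger_gap: 0.997
```

```bash
python3 - <<'E'
from h import *
from scipy.spatial.transform import Rotation as R
s=arm.state(); print(s['position'],s['clock'],s['joints'].round(2),s['finger_gap']); print(R.from_quat(s['tool_rot']).as_matrix().round(3))
f=arm.grab_frame('top'); save(f,'t4')
for n in ['roll_core','egg_carton','bin','egg_cup']:
    for r in arm.place_of(f,n): print(n,w(f,r['at']).round(3),r['conf'])
f=arm.grab_frame('scene'); save(f,'s4')
for n in ['roll_core','egg_carton','bin','egg_cup']:
    for r in arm.place_of(f,n): print(n,w(f,r['at']).round(3),r['conf'])
E
```

```text
[0.51628426 0.26004487 0.19746827] 6.1 [-0.69  0.41  0.21  1.85 -0.11  0.89  1.7 ] 0.9974935243498744
[[-0.534  0.846 -0.001]
 [ 0.846  0.534  0.   ]
 [ 0.001 -0.001 -1.   ]]
roll_core [0.519 0.257 0.017] 0.96
roll_core [ 0.755 -0.013 -0.134] 0.54
roll_core [ 0.735 -0.017 -0.006] 0.42
egg_carton [ 0.752 -0.011 -0.135] 0.56
egg_carton [ 0.739 -0.019 -0.006] 0.36
bin [ 0.739 -0.013 -0.007] 0.77
bin [0.363 0.15  0.   ] 0.51
egg_cup [ 0.613  0.164 -0.002] 0.69
roll_core [0.517 0.263 0.022] 0.65
egg_carton [ 0.749 -0.008 -0.136] 0.61
egg_carton [0.364 0.156 0.002] 0.23
bin [ 0.733 -0.013 -0.005] 0.88
egg_cup [0.613 0.166 0.   ] 0.81
```

View pics/t4.png

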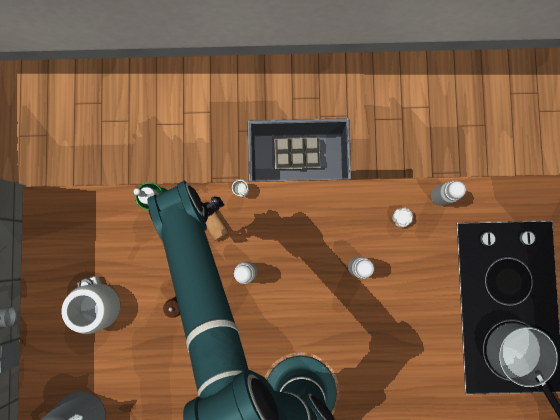

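View pics/s4.png

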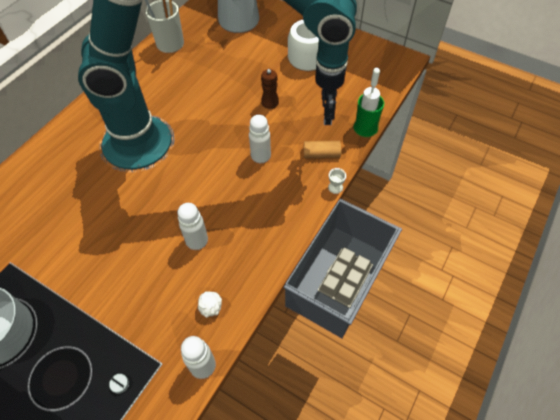

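```bash
python3 - <<'E'
from h import *
f=arm.grab_frame('top')
print(proj(f,[.516,.26,.197]),proj(f,[.516,.26,.45]))
for u,v in [(150,195),(180,185),(205,195)]:
  for z in (.3,.4,.5): print(u,v,ray(f,u,v,z).round(3))
f=arm.grab_frame('scene'); print(proj(f,[.516,.26,.18]),[proj(f,[.516,.26,z]).round() for z in (.3,.4,.45,.5)])
E
```

```text
[200.26872679 217.54846852] [179.14269515 209.45093288]
150 195 [0.567 0.366 0.3  ]
150 195 [0.555 0.338 0.4  ]
150 195 [0.543 0.309 0.5  ]
180 185 [0.591 0.291 0.3  ]
180 185 [0.577 0.269 0.4  ]
180 185 [0.562 0.247 0.5  ]
205 195 [0.564 0.229 0.3  ]
205 195 [0.552 0.212 0.4  ]
205 195 [0.54  0.195 0.5  ]
[325.59779907 111.93648272] [array([329.,  79.]), array([332.,  48.]), array([334.,  30.]), array([336.,  11.])]
```

```bash
python3 - <<'E'
import cv2
a=cv2.imread('pics/s4.png')[0:200,230:430]; b=cv2.imread('pics/t4.png')[150:300,110:310]
cv2.imwrite('pics/c4.png',cv2.hconcat([cv2.resize(a,(400,400)),cv2.resize(b,(400,300)) if 0 else cv2.copyMakeBorder(cv2.resize(b,(400,300)),0,100,0,0,0)]))
E
```

```text
(no output)
```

View pics/c4.png

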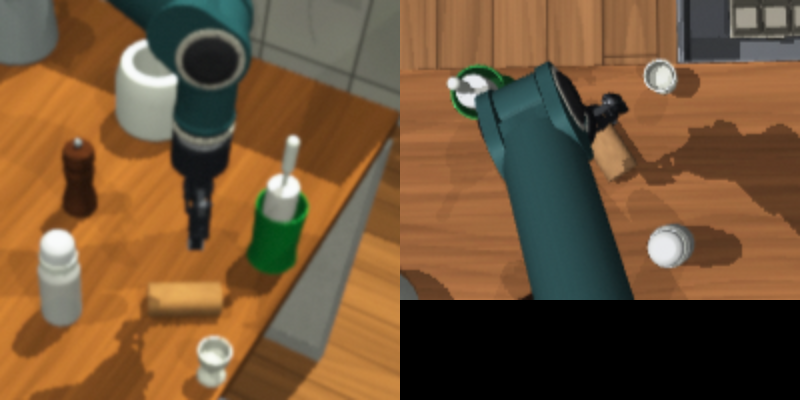

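move_arm(
  targets=[100,0,0.002,0.05,0,0,0,100,0,0.002,0.1,0,0,0,100,0,0.002,0.14,0,0,0,100,0,0.002,0.168,0,0,0,30,0,0.002,0.168,0,0,0,30,0,0.002,0.168,0,0,0,30,0,0.002,0.168,0,0,0,30,0,0.002,0.168,0,0,0],
  grip_force=25,
)

```text
clock: 7.7
position: [0.5212, 0.2597, 0.0305]
tool_rot: [0.484, 0.875, 0.001, 0.001]
contact_force: [-0.3, -0.0, 3.8]
finger_gap: 0.591
```

move_arm(
  targets=[30,0,0,-0.05,0,0,0,30,0,0,-0.11,0,0,0,30,-0.045,0.014,-0.14,0,0,0.1,30,-0.09,0.027,-0.14,0,0,0.25,30,-0.14,0.042,-0.14,0,0,0.4,30,-0.19,0.058,-0.14,0,0,0.56,30,-0.235,0.071,-0.14,0,0,0.56,30,-0.274,0.083,-0.14,0,0,0.56],
)

```text
clock: 8.7
position: [0.7378, 0.07, 0.1699]
tool_rot: [0.707, 0.707, 0.0, 0.0]
contact_force: [1.0, -0.5, -0.2]
finger_gap: 0.592
```

```bash
python3 - <<'E'
from h import *
s=arm.state(); print(s['position'],s['clock'],s['contact_force'],s['finger_gap'])
f=arm.grab_frame('scene'); save(f,'s5')
E
```

```text
[0.73775631 0.07003191 0.16990526] 8.7 [ 0.95245623 -0.46544649 -0.2358034 ] 0.5915104508055975
```

View pics/s5.png

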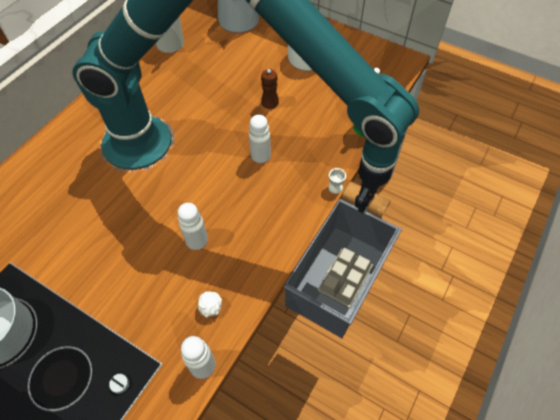

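move_arm(
  targets=[30,0,0,0.05,0,0,0,30,0,0,0.1,0,0,0,30,0,0,0.15,0,0,0,30,0,0,0.17,0,0,0,75,0,0,0.17,0,0,0,75,0,0,0.17,0,0,0,75,0,0,0.12,0,0,0,75,0,0,0.06,0,0,0],
)

```text
clock: 9.75
position: [0.7369, 0.0715, 0.112]
tool_rot: [0.707, 0.707, 0.0, 0.0]
contact_force: [1.6, 0.8, -0.4]
finger_gap: 0.75
```

move_arm(
  targets=[80,-0.03,-0.02,-0.05,0,0,0,100,-0.08,-0.05,-0.08,0,0,0,100,-0.13,-0.08,-0.08,0,0,0,100,-0.18,-0.1,-0.08,0,0,0,100,-0.18,-0.1,-0.08,0,0,0],
)

```text
clock: 10.38
position: [0.6357, -0.1155, 0.193]
tool_rot: [0.71, 0.704, 0.001, 0.003]
contact_force: [0.3, 0.2, -0.4]
finger_gap: 0.998
```

```bash
python3 - <<'E'
from h import *
s=arm.state(); print(s['position'],s['clock'],s['contact_force'],s['finger_gap'])
f=arm.grab_frame('scene'); save(f,'s6')
for n in ['paper_ball','roll_core','bottle0']:
    for r in arm.place_of(f,n): print(n,w(f,r['at']).round(3),r['conf'])
E
```

```text
[ 0.63569283 -0.11546967  0.19301379] 10.375 [ 0.2786569   0.16144916 -0.36591366] 0.9976289477445913
paper_ball [ 0.518 -0.319  0.028] 0.88
roll_core [ 0.72   0.108 -0.138] 0.79
bottle0 [ 0.581 -0.45  -0.006] 0.91
bottle0 [ 0.369 -0.181  0.001] 0.84
bottle0 [ 0.36   0.158 -0.   ] 0.65
```

View pics/s6.png

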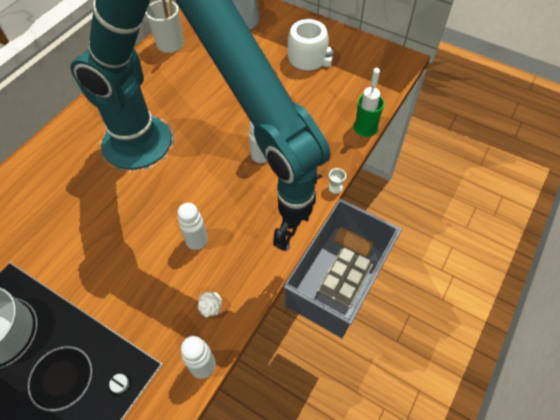

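The roll core is in the bin at px (352,240). The ball is at about (0.516, -0.321).

move_arm(
  targets=[100,-0.05,-0.03,0,0,0,0,100,-0.1,-0.06,0,0,0,0,100,-0.15,-0.09,0,0,0,0,100,-0.206,-0.12,0,0,0,0,100,-0.206,-0.12,0,0,0,0,100,-0.206,-0.12,0.04,0,0,0,100,-0.206,-0.12,0.07,0,0,0,100,-0.206,-0.12,0.07,0,0,0],
)

```text
clock: 11.58
position: [0.5171, -0.312, 0.1172]
tool_rot: [0.706, 0.709, -0.0, -0.002]
contact_force: [-0.4, 0.6, -0.2]
finger_gap: 1.0
```

```bash
python3 - <<'E'
from h import *
s=arm.state(); print(s['position'],s['clock'],s['tool_rot'],s['finger_gap'])
f=arm.grab_frame('scene'); save(f,'s7')
for n in ['paper_ball']:
    for r in arm.place_of(f,n): print(n,w(f,r['at']).round(3),r['conf'])
f=arm.grab_frame('top'); save(f,'t7')
for n in ['paper_ball']:
    for r in arm.place_of(f,n): print(n,w(f,r['at']).round(3),r['conf'])
E
```

```text
[ 0.51711008 -0.31204432  0.11716638] 11.575 [ 7.05571431e-01  7.08634830e-01 -4.08561219e-04 -2.33809495e-03] 0.9999990222167056
paper_ball [ 0.521 -0.321  0.029] 0.93
paper_ball [ 0.514 -0.326  0.029] 0.46
```

View pics/s7.png

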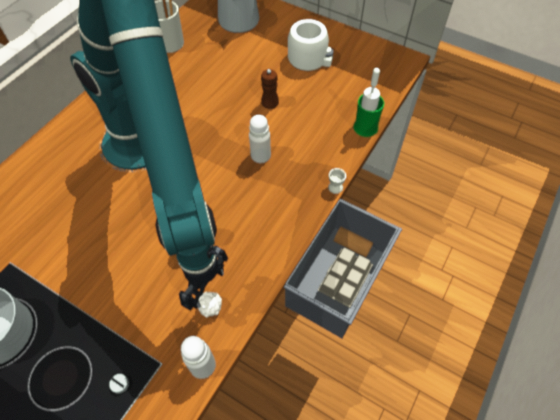

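move_arm(
  targets=[100,-0.01,0,0,0,0,0,100,-0.01,0,0.03,0,0,0,100,-0.01,0,0.06,0,0,0,100,-0.01,0,0.087,0,0,0,35,-0.01,0,0.087,0,0,0,35,-0.01,0,0.087,0,0,0,35,-0.01,0,0.087,0,0,0,35,-0.01,0,0.087,0,0,0],
)

```text
clock: 12.78
position: [0.5176, -0.3251, 0.0333]
tool_rot: [0.707, 0.708, 0.0, 0.001]
contact_force: [-0.5, -0.5, -0.1]
finger_gap: 0.703
```

move_arm(
  targets=[35,0,0,-0.05,0,0,0,35,0,0,-0.1,0,0,0,35,0.03,0.03,-0.13,0,0,0,35,0.07,0.065,-0.13,0,0,0,35,0.11,0.105,-0.13,0,0,0,35,0.15,0.145,-0.13,0,0,0,35,0.19,0.185,-0.13,0,0,0,35,0.235,0.22,-0.13,0,0,0],
)

```text
clock: 13.78
position: [0.7381, -0.0886, 0.1629]
tool_rot: [0.707, 0.707, 0.0, 0.001]
contact_force: [0.8, -0.4, 0.0]
finger_gap: 0.702
```

```bash
python3 - <<'E'
from h import *
s=arm.state(); print(s['position'],s['clock'],s['tool_rot'],s['finger_gap'])
f=arm.grab_frame('scene'); save(f,'s8')
E
```

```text
[ 0.7380589  -0.08860977  0.16292257] 13.775 [7.06875932e-01 7.07337296e-01 1.73396060e-04 5.80231331e-04] 0.701765112651117
```

View pics/s8.png

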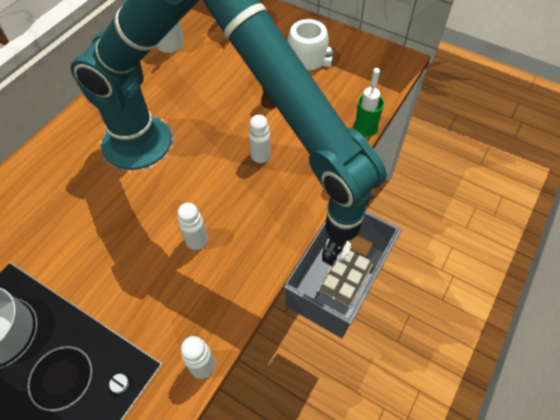

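move_arm(
  targets=[35,0,0,0.05,0,0,0,35,0,0,0.1,0,0,0,35,0,0,0.15,0,0,0,35,0,0,0.17,0,0,0,90,0,0,0.17,0,0,0,90,0,0,0.17,0,0,0,90,0,0,0.12,0,0,0,90,0,0,0.06,0,0,0],
)

```text
clock: 14.82
position: [0.7371, -0.0896, 0.105]
tool_rot: [0.707, 0.708, 0.0, 0.0]
contact_force: [0.5, -0.2, -0.2]
finger_gap: 0.896
```

move_arm(
  targets=[90,0,0,-0.06,0,0,0,90,0,-0.05,-0.12,0,0,0,90,0,-0.1,-0.15,0,0,0,90,0,-0.15,-0.15,0,0,0,90,0,-0.2,-0.15,0,0,0,90,0,-0.25,-0.15,0,0,0,90,0,-0.25,-0.15,0,0,0],
)

```text
clock: 15.7
position: [0.4842, -0.0903, 0.2545]
tool_rot: [0.707, 0.707, 0.002, 0.0]
contact_force: [0.8, -0.5, 0.7]
finger_gap: 0.896
```

```bash
python3 - <<'E'
from h import *
s=arm.state(); print(s['position'],s['clock'],s['contact_force'],s['finger_gap'])
for c in ['scene','top']:
    f=arm.grab_frame(c); save(f,c+'9')
    for n in 'bin egg_carton roll_core paper_ball bottle0 egg_cup brush_holder'.split():
        for r in arm.place_of(f,n): print(n,w(f,r['at']).round(3),round(r['conf'],2))
E
```

```text
[ 0.48424586 -0.09025788  0.25452399] 15.7 [ 0.82588582 -0.52299444  0.7413932 ] 0.8964960713906823
bin [ 0.733 -0.014 -0.003] 0.88
egg_carton [ 0.75  -0.012 -0.137] 0.79
egg_carton [ 0.717  0.112 -0.14 ] 0.17
roll_core [ 0.717  0.11  -0.141] 0.71
paper_ball [ 0.78  -0.118 -0.142] 0.61
bottle0 [ 0.583 -0.45  -0.001] 0.78
bottle0 [0.364 0.154 0.003] 0.68
bottle0 [ 0.368 -0.184  0.003] 0.61
egg_cup [0.612 0.171 0.001] 0.56
brush_holder [ 0.368 -0.183  0.003] 0.71
brush_holder [ 0.587  0.416 -0.002] 0.64
bin [ 0.741 -0.014 -0.005] 0.62
egg_carton [ 0.754 -0.013 -0.134] 0.63
egg_carton [ 0.368 -0.183 -0.003] 0.41
roll_core [ 0.725  0.112 -0.149] 0.84
paper_ball [ 0.776 -0.121 -0.141] 0.76
bottle0 [ 0.581 -0.449  0.001] 0.82
bottle0 [ 0.741 -0.018 -0.005] 0.74
bottle0 [ 0.362  0.153 -0.003] 0.72
bottle0 [ 0.369 -0.182 -0.002] 0.51
egg_cup [0.618 0.166 0.002] 0.67
brush_holder [0.589 0.422 0.003] 0.84
```

View pics/scene9.png

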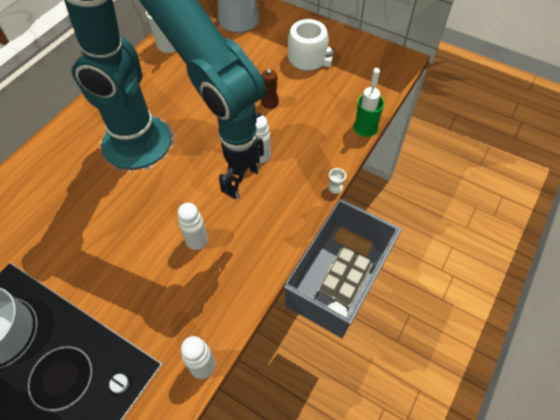

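View pics/top9.png

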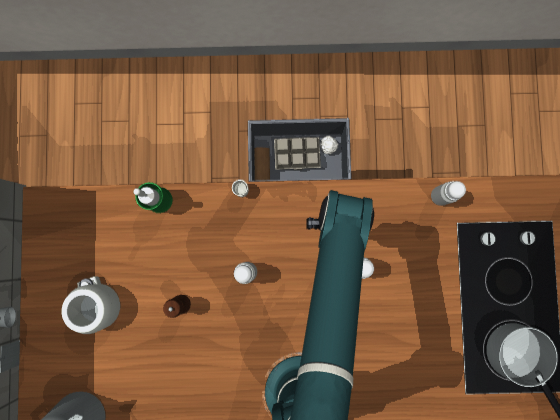

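All three items lie in the bin in the top view: roll at (262,158), carton at (298,152) and ball at (329,145). Everything else stands where it was. I'll hand the job in.

```bash
python3 -c "
from station import arm
print(arm.state()['clock'],arm.close_job())"
```

```text
the job is handed in; nothing more can be done
16.5 None
```

All three pieces of rubbish are in the bin, and I handed the job in at about 16.5 s of the 61 s allowed. I slid the carton off the shelf edge first, then carried the roll core and then the paper ball over and released them just inside the rim.

- **In the bin:** the final pictures from both cameras show the carton, roll core and ball inside, at or near the bin floor. The networks agree, placing their centres at z about -0.13 to -0.15 m.
- **Left standing:** the three bottles, the egg cup and the brush holder are upright, and they measured within a few mm of where they started.
- **Arm:** it ended clear of everything with the gripper empty, and force readings at the end of each move never exceeded about 4 N.
- **Disagreements:** the networks gave a few stray duplicates, such as a "bottle" at the bin or a "brush holder" at a bottle. The pictures showed these to be wrong.

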